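# Square the vial rack into the filler's corner

### The arm

A 6-joint arm with a two-finger parallel gripper is mounted at the origin on the work surface. World frame = base frame: x ahead of the robot, y to its left, z up, the work surface at z = 0. Lengths are in m, angles in degrees, forces in N, time in s.
With the tool pointing down it reaches from about 0.35 to 0.875 m from the base axis. Payload 4.2 kg.
Tool frame: the origin (TCP) lies where the fingers leave the gripper's body, on its centre line; the fingertips stand 70 mm ahead of it and the grasp point (between the pads) lies 51 mm ahead of it; z points along the fingers, y is the direction in which the jaws open and shut (so a half turn about z gives the same grasp; the last joint's range is limited). The gripper opens to 87 mm and grips with 3 to 60 N. Pads are 19 mm wide; open, the fingers measure 117 mm over their backs; the gripper's body (75 mm by 190 mm) begins 51 mm behind the grasp point.
Start: joints at [-58.064, 22.042, 0.453, 0, -68.411, -14.817], TCP at [0.184, -0.597, 0.292] pointing down, gripper open.
Joint ranges: [-179.83, 179.83], [-69.29, 118.12], [-61.27, 80.66], [-181.25, 117.63], [-171.15, -9.14], [-177.46, 177.46]. Speed limits (degrees/s): [159.86, 159.86, 180, 180, 180, 180].

### API

Orientations are given as a 3x3 rotation matrix whose columns are the frame's x, y, z axes.
In Python, from station import sense, capture, camera_model, finish_job gives the robot as it stands.
- The arm moves only by the shell command python3 -m inch 'ROWS'. ROWS is JSON, a list of rows, each an object with "hand": the closure, from 0 (fully open) to 1 (shut); "slide": the shift along the world's x, y, z in cm, a list of three; "yaw": the turn about the world's z in rad. A call has 1 to 10 rows; each row is the pose to reach, as a shift and turn from the pose commanded when the call began; what a row does not reach only later rows make up. A row lasts 1/8 s, in which the tool goes at most 62.5 mm and 10.7 degrees, less where a joint would pass 70% of its speed; a pose out of reach is approached as far as the arm can. A call with a gripper value outside its range is refused whole. The fingers move at their own pace and stop on an object; the grip force is fixed at half the most. Time passes only in rows, so rows that repeat a pose let the fingers close. It gives the time, the measured TCP pose, the force and the opening at its end, in the units of the state.
- sense(): the state, without advancing time (a new reading comes with each control period).
- capture(name): name is "side" or "top" or "wrist"; returns the picture (480x640x3 uint8, blue, green, red); there is no depth.
- camera_model(name): a dict with "mtx" (3x3 intrinsics, pixels), "k1" (the pictures are not rectified: a ray, as slopes to the right and down, at radius r is drawn at 1 + k1 r^2 times it, then the intrinsics apply), "xyz" and "orientation" of the camera in the world; the wrist camera has in their place "tool_from_camera" (4x4, takes a point from camera to tool coordinates, whose origin is the TCP and whose axes are the flange's). Camera axes: x right, y up, looking along -z (the intrinsics and any distortion apply to the point x, -y, -z); pixel columns grow to the right and rows downward; lengths in m; the calibration is good to about 2 mm. A picture is of the moment at which its call begins: read the wrist's pose just before it. camera_model takes no time and is no camera call.
- finish_job(): hands the job in, once; it reports no verdict.
The state is a dict: "time_s": time; "joints": joint angles; "joint_velocities": joint speeds; "effort": joint torques, N m; "tcp_pos": TCP position; "ee_rot": TCP orientation; "wrist_force": force on the tool from outside, world axes, zero at the start; "moment": the same for the moment, N m; "gripper_width": opening from 0.0 (shut) to 1.0 (fully open).
Only numpy, scipy, OpenCV 4.12 (cv2) and the standard library are available. Lean on these libraries where they do the work, as an engineer would, in place of code of your own. Each camera call takes 0.05 s, during which the arm holds its last target. There are 200 camera calls.

### The job

Push the wooden vial rack across the filler's plate until it sits square and hard up against both the long back fence and the short end stop, ready for the filling head. Push only on the wood with the fingertips or the outside of the fingers, slide it gently, never lift or tip it, and do not touch the glass vials or disturb the bottles, glassware and other things standing about. Finish with the hand clear.

Things in the scene. Friction and masses are not known exactly. Their poses are not given: they have to be found in the camera images.
- filler: Bench vial filler, fixed (place and yaw vary). Origin: centre of the underside of its aluminium plate, on the table; plate 280 mm (own x) by 400 mm (own y), 6 mm thick: the rack slides on its top. Own x points to the back, away from the robot; own y to the left end. With the rack home its centre is at x = +66, y = +81 mm in this frame, axes parallel.
- fence (a point): Point on the face of the straight steel back fence, at the plate's top, 110 mm behind the plate's centre. The fence runs 375 mm along the filler's y, is 10 mm thick and rises 26 mm above the plate; rigid.
- end_stop (a point): Point on the face of the short steel end stop at the left end, at the plate's top, 165 mm left of the plate's centre and 55 mm behind it. The stop is square to the fence, 110 mm long (filler x 0 to 110 mm), 20 mm thick, 26 mm high; rigid.
- head (a point): Middle of the filling head's bar, tipped back behind the fence and not in use: bar 22 by 22 by 230 mm along the filler's y, 64 mm above the table, 201 mm behind the plate's centre and centred 81 mm left of it; five thin needles slant from it towards the robot, tips 156 mm behind the plate's centre, 91 mm high; rigid, keep clear.
- pump (a point): Top of the white pump unit left of the plate, 192 mm above the table: a box 170 mm (filler x) by 160 mm (filler y), centred 40 mm behind and 300 mm left of the plate's centre; rigid, keep clear.
- rack: Light wooden block, 88 mm (own x) by 168 mm (own y) by 34 mm high, loose on the plate, about 0.45 kg with its vials, slides on the plate with a push of some 2 to 4 N. Origin: centre of its underside; z up. Starts away from both fence and stop, with the long side roughly along the fence, turned up to 0.35 rad. Ten vials are stuck tight in its top and reach 56 mm above its underside.
- vials: The ten amber glass vials in the rack (24 mm wide, 2 rows of 5, rows 41 mm apart, 32 mm apart in the row), rigid with the rack; this frame is the same as the rack's. Glass stands between 34 and 56 mm above the rack's underside and stays at least 8 mm inside the rack's sides. Not to be touched.
- beaker: Bystander: small glass beaker, 52 mm wide, 66 mm high, on the front left part of the filler's plate. Origin: centre of its underside.
- bottle: Bystander: amber screw-cap bottle, 58 mm wide, 125 mm high, right of the plate. Origin: centre of its underside.
- jar: Bystander: squat amber jar with black lid, 54 mm wide, 62 mm high, right of the plate. Origin: centre of its underside.
- bowl: Bystander: white bowl of wood chips, 88 mm wide, 40 mm high, right of the plate. Origin: centre of its underside.
- flacon: Bystander: small amber bottle, 40 mm wide, 82 mm high, near the front left corner of the plate. Origin: centre of its underside.
- spoon: Bystander: steel spoon 130 mm long lying on the table left of the plate's front. Origin: near its middle.
There are look-alikes about, which are no part of the job. There is more than one size of the rack; the one meant has the size given above.

How it is judged (in metres and radians):
At the end, for the whole second after the job is handed in: The rack stands flat and at rest on the plate, its centre within 4 mm of home both ways (so up against fence and stop) and square to the fence within 0.035 rad; every bystander is upright within 20 mm of where it was (x of rack in the frame of filler between 0.062 and 0.07 m and y of rack in the frame of filler between 0.077 and 0.085 m and z of rack in the frame of filler between 0.003 and 0.009 m and angle between the x axis of rack and the x axis of filler, either way round below 0.035 rad and angle between rack's own z axis and vertical below 0.04 rad and linear speed of rack below 0.01 m/s and distance of each of beaker, bottle, jar, bowl, flacon, spoon from where it was at the start of the episode below 0.02 m and angle between each of beaker, bottle, jar, bowl, flacon's own z axis and vertical below 0.3 rad); the robot touches nothing.
It fails at once if the rack is lifted off the plate (more than 6 mm) or tipped (more than 0.12 rad) (height (world z) of rack above 0.012 m or angle between rack's own z axis and vertical above 0.12 rad).
It fails at once if the robot touches the glass vials (more than 1.5 N) (contact force between any of the fingers, the arm and vials above 1.5 N).
It fails at once if the rack is shoved faster than 0.5 m/s (linear speed of rack above 0.5 m/s).
It fails at once if a bystander is moved more than 20 mm or knocked over (distance of any of beaker, bottle, jar, bowl, flacon, spoon from where it was at the start of the episode above 0.02 m or angle between any of beaker, bottle, jar, bowl, flacon's own z axis and vertical above 0.3 rad).
It also fails if it takes over 50 s, if anything falls off the work surface, if the arm or the gripper's body presses on something with over 40 N, if the wrist force passes 120 N, or if a joint passes its speed limit or range.

## Working session

There is one attempt and no reset: what is moved stays moved. The work goes in short steps, Python scripts to look and compute and a shell command to move; the robot and the scene stay as the last step left them, time stands still between calls to the robot, and variables do not carry over. Pictures are saved under pics/ and viewed, about 8 in all and at most 12, crops included, and the job is handed in when it is done.

```bash
ls; mkdir -p pics; python3 - <<'E'
from station import *
import cv2
for n in("top","side"):
    cv2.imwrite(f"pics/{n}0.png",capture(n)); m=camera_model(n); print(n,m)
print(camera_model("wrist")); print(sense())
E
```

```text
pics
top {'mtx': array([[586.74850526,   0.        , 328.22922315],
       [  0.        , 586.74850526, 245.97680265],
       [  0.        ,   0.        ,   1.        ]]), 'k1': -0.13327269287708748, 'xyz': array([0.31706373, 0.02274163, 1.45029131]), 'orientation': array([[-0.01341058,  0.99196588, -0.12579288],
       [-0.99979196, -0.01136886,  0.01693478],
       [ 0.0153686 ,  0.12599382,  0.99191197]])}
side {'mtx': array([[493.62893299,   0.        , 319.00969077],
       [  0.        , 493.62893299, 242.6465023 ],
       [  0.        ,   0.        ,   1.        ]]), 'k1': -0.017175388739882454, 'xyz': array([0.25783209, 0.79000008, 0.75651961]), 'orientation': array([[-0.9615789 ,  0.16337445, -0.22062369],
       [-0.2743857 , -0.59788488,  0.75315746],
       [-0.00886088,  0.78475631,  0.61974109]])}
{'mtx': array([[334.24454236,   0.        , 323.91823987],
       [  0.        , 334.24454236, 239.44030483],
       [  0.        ,   0.        ,   1.        ]]), 'k1': -0.04877355479253511, 'tool_from_camera': array([[-2.74390333e-04,  9.70873797e-01,  2.39591309e-01,
       
[... 369 characters left out ...]
24e-02,
       -6.84122460e+01, -1.48161995e+01]), 'joint_velocities': array([ 0.1135286 , -0.07305805,  0.21366237,  0.15039837, -0.01480539,
       -0.02748853]), 'effort': array([ 4.87877139e-05, -3.91689420e+01,  1.87933606e+01,  4.23183426e+00,
        1.34898481e-02, -6.62650768e-05]), 'tcp_pos': array([ 0.18387049, -0.59690889,  0.29126025]), 'ee_rot': array([[-9.55740676e-01, -2.94209588e-01, -6.92609021e-04],
       [-2.94210382e-01,  9.55738837e-01,  1.87788834e-03],
       [ 1.09460585e-04,  1.99854704e-03, -9.99997997e-01]]), 'wrist_force': array([-0.5615447 ,  0.22532941,  0.55622723]), 'moment': array([-0.00135739,  0.00739051, -0.01793788]), 'gripper_width': 1.003536161881988}
```

View pics/top0.png

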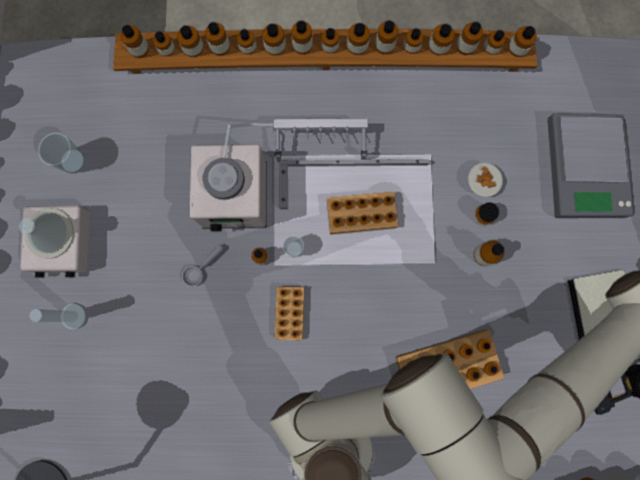

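View pics/side0.png

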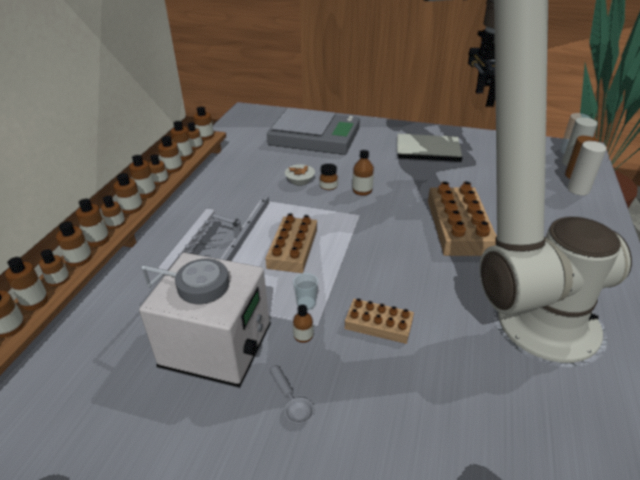

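Top view: rack candidates are the one on the plate (363,212), a smaller one (290,313) and a larger one by the arm (450,362). The one on the plate is about 68 px long at about 405 px/m, which is 168 mm, so it fits. I'll confirm it in an enlarged crop with measurements.

```bash
cat > h.py <<'E'
import numpy as np, cv2
from station import *
def ray(n,px,z,state=None):
    m=camera_model(n); px=np.asarray(px,float).reshape(-1,2)
    d=(px-m["mtx"][:2,2])/np.diag(m["mtx"])[:2]
    s=d.copy()
    for _ in range(20): s=d/(1+m["k1"]*(s**2).sum(1,keepdims=True))
    v=np.c_[s[:,0],-s[:,1],-np.ones(len(s))]
    if n=="wrist":
        T=m["tool_from_camera"]; R=state["ee_rot"]@T[:3,:3]; o=state["tcp_pos"]+state["ee_rot"]@T[:3,3]
    else: R=m["orientation"]; o=m["xyz"]
    w=v@R.T; return (o+w*((z-o[2])/w[:,2])[:,None])[:,:2]
def proj(n,P,state=None):
    m=camera_model(n); P=np.asarray(P,float).reshape(-1,3)
    if n=="wrist":
        T=m["tool_from_camera"]; R=state["ee_rot"]@T[:3,:3]; o=state["tcp_pos"]+state["ee_rot"]@T[:3,3]
    else: R=m["orientation"]; o=m["xyz"]
    c=(P-o)@R; s=np.c_[c[:,0],-c[:,1]]/-c[:,2:]
    s=s*(1+m["k1"]*(s**2).sum(1,keepdims=True))
    return s*np.diag(m["mtx"])[:2]+m["mtx"][:2,2]
def wood(im): # orange-tan
    h=cv2.cvtColor(im,cv2.COLOR_BGR2HSV)
    return cv2.inRange(h,(5,80,60),(25,255,255))
E
python3 - <<'E'
from h import *
im=cv2.imread("pics/top0.png")
c=im[110:280,180:510]
cv2.imwrite("pics/crop.png",cv2.resize(c,None,fx=2.4,fy=2.4,interpolation=cv2.INTER_CUBIC))
m=wood(im)
cs,_=cv2.findContours(cv2.morphologyEx(m,cv2.MORPH_CLOSE,np.ones((5,5))),cv2.RETR_EXTERNAL,cv2.CHAIN_APPROX_NONE)
for k in cs:
    if cv2.contourArea(k)>300:
        w=ray("top",k[:,0],0.04)
        r=cv2.minAreaRect((w*1000).astype(np.float32)); print(cv2.boundingRect(k),r, cv2.boxPoints(cv2.minAreaRect(k)).tolist())
p=cv2.inRange(cv2.cvtColor(im,cv2.COLOR_BGR2HSV),(90,0,175),(150,40,255))
print(cv2.cvtColor(im[225:228,300:302],cv2.COLOR_BGR2HSV).tolist(),cv2.cvtColor(im[300:302,350:352],cv2.COLOR_BGR2HSV).tolist())
E
```

```text
(396, 330, 108, 59) ((199.8657684326172, -289.1051940917969), (125.88878631591797, 239.25119018554688), 15.30097770690918) [[394.98931884765625, 356.43878173828125], [488.79290771484375, 327.6925048828125], [504.17816162109375, 377.89703369140625], [410.37457275390625, 406.643310546875]]
(275, 287, 29, 53) ((335.63507080078125, 94.60600280761719), (66.89238739013672, 124.05044555664062), 89.35458374023438) [[275.0, 287.0], [303.0, 287.0], [303.0, 339.0], [275.0, 339.0]]
(327, 192, 71, 42) ((578.2574462890625, -85.26237487792969), (89.01739501953125, 166.95257568359375), 4.786238193511963) [[326.3932800292969, 197.62924194335938], [394.2539367675781, 191.16632080078125], [397.6561584472656, 226.88992309570312], [329.7955017089844, 233.35284423828125]]
(113, 21, 424, 52) ((1019.4039306640625, -4.784423828125), (1113.119873046875, 136.24874877929688), 89.9317398071289) [[112.7577133178711, 22.44275665283203], [535.931884765625, 20.191871643066406], [536.1962890625, 69.89259338378906], [113.0220947265625, 72.14347839355469]]
[[[123, 14, 166], [125, 17, 169]], [[128, 18, 169], [128, 17, 169]], [[126, 15, 170], [123, 14, 167]]] [[[120, 17, 135], [117, 17, 135]], [[114, 19, 137], [120, 17, 136]]]
```

View pics/crop.png

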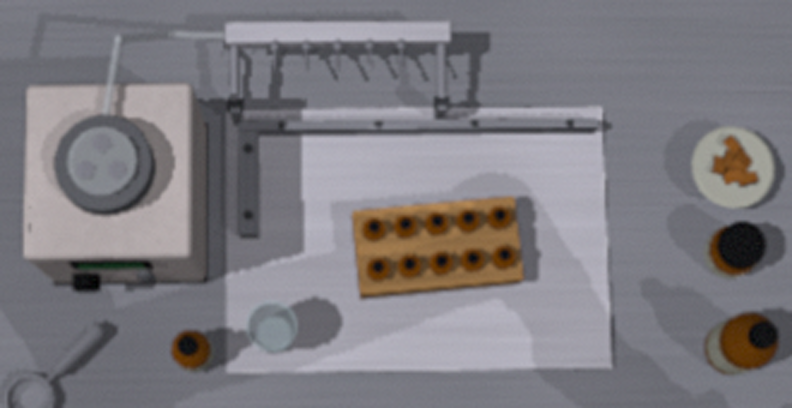

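The crop shows 2x5 vials and a measured top of 89 x 167 mm on the plate, so this is the rack meant. The others measure about 67 x 124 mm and about 126 x 239 mm. Next I need the filler frame, from the plate edges and fence.

```bash
cat >> h.py <<'E'
def rackpose(F,yaw,n="top"):
    im=capture(n) if isinstance(n,str) else n
    return None
E
python3 - <<'E'
from h import *
C=lambda *p: (np.array(p,float)+.5)/2.4-.5+[180,110]
fl,fr,br=ray("top",C((227,373),(612,368),(602,107)),.006)
print("plate",fl,fr,br,np.linalg.norm(fl-fr),np.linalg.norm(fr-br))
yv=fl-fr; a1=np.arctan2(-yv[0],yv[1]); xv=br-fr; a2=np.arctan2(xv[1],xv[0])
f=ray("top",C((262,132),(603,129)),.032); d=f[0]-f[1]; a3=np.arctan2(-d[0],d[1])
print("yaws",a1,a2,a3)
for a in (a1,a3):
    R=np.array([[np.cos(a),-np.sin(a)],[np.sin(a),np.cos(a)]])
    O=[fr+R@[140,200]*np.array(1e-3)]
    O1=np.mean([fr+R@[.14,.2],fl+R@[.14,-.2],br+R@[-.14,.2]],0)
    print("O",O1,"fence x",((f-O1)@R)[:,0])
    s=ray("top",C((259,150),(259,236)),.032); print("stop",(s-O1)@R)
    h=ray("top",C((225,32),(450,32)),.075); print("head",(h-O1)@R)
    rk=np.array([.5783,-.0853]);print("rack",(rk-O1)@R, "rackyaw rel",np.radians(4.79)-a)
    print("home",O1+R@[.066,.081])
    for nm,p,z in(("beaker base",(272,340),.006),("beaker top",(273,325),.07),("flacon",(190,352),.04)): print(nm,(ray("top",C(p),z)-O1)@R)
E
```

```text
plate [0.45406384 0.1320083 ] [ 0.45434582 -0.26656438] [ 0.73364345 -0.26684257] 0.398572780997589 0.2792977667802804
yaws 0.0007074695558663603 -0.000996033839811606 0.0019395296544881934
O [ 0.59397053 -0.06709988] fence x [0.10782937 0.10826713]
stop [[ 0.08868186  0.16382347]
 [-0.00181874  0.16415463]]
head [[ 0.20175168  0.1959099 ]
 [ 0.19955463 -0.03321871]]
rack [-0.0156834  -0.01818903] rackyaw rel 0.08289380161466203
home [0.65991321 0.01394679]
beaker base [[-0.10611749  0.15262493]]
beaker top [[-0.09877441  0.14876466]]
flacon [[-0.12130991  0.2338916 ]]
O [ 0.59388832 -0.0670425 ] fence x [0.10810933 0.10810933]
stop [[ 0.08896574  0.16365654]
 [-0.00153438  0.1640992 ]]
head [[ 0.20207501  0.19560363]
 [ 0.19959565 -0.03352209]]
rack [-0.0156237  -0.01822724] rackyaw rel 0.08166174151604019
home [0.65973109 0.01408536]
beaker base [[-0.10584727  0.15269801]]
beaker top [[-0.09850894  0.1488287 ]]
flacon [[-0.12093955  0.23398334]]
```

The filler is at about (0.594, -0.067) with yaw about 0.001, and home is at about (0.660, 0.014). The rack is at (0.578, -0.085), yaw +0.083. The plan:
1. Push +x with both open fingertips on the front face, jaw along y, which also squares the rack.
2. Push +y on the right end.
3. Finish with short nudges in both directions.

```bash
python3 -m inch '[{"hand":0,"slide":[10,17,0],"yaw":-0.15},{"hand":0,"slide":[30.1,51.2,0],"yaw":-0.3},{"hand":0,"slide":[30.1,51.2,0],"yaw":-0.3},{"hand":0,"slide":[30.1,51.2,0],"yaw":-0.3},{"hand":0,"slide":[30.1,51.2,0],"yaw":-0.3},{"hand":0,"slide":[30.1,51.2,0],"yaw":-0.3},{"hand":0,"slide":[30.1,51.2,0],"yaw":-0.3},{"hand":0,"slide":[30.1,51.2,0],"yaw":-0.3},{"hand":0,"slide":[30.1,51.2,0],"yaw":-0.3},{"hand":0,"slide":[30.1,51.2,0],"yaw":-0.3}]'
python3 -m inch '[{"hand":0,"slide":[0,0,0],"yaw":0},{"hand":0,"slide":[0,0,0],"yaw":0}]'; python3 -c "
from h import *
s=sense();print(s['tcp_pos'],s['ee_rot'][:,0],s['joints'])"
```

```text
time_s: 1.35
tcp_pos: [0.486, -0.0827, 0.2919]
ee_rot: [[-1.0, -0.002, -0.0], [-0.002, 1.0, 0.0], [0.0, 0.0, -1.0]]
wrist_force: [0.3, -1.2, 0.1]
gripper_width: 1.0
time_s: 1.6
tcp_pos: [0.4844, -0.0856, 0.2919]
ee_rot: [[-1.0, 0.001, -0.001], [0.001, 1.0, -0.0], [0.001, -0.0, -1.0]]
wrist_force: [-0.1, 0.4, 0.9]
gripper_width: 0.998
[ 0.48442808 -0.08560286  0.29187331] [-0.99999826  0.00136461  0.00126822] [ 8.93188761e+00  9.05367963e+00 -1.76902499e+01 -6.17260931e-03
 -6.33287673e+01 -9.90072963e+01]
```

```bash
python3 -m inch '[{"hand":0,"slide":[0,0,-6],"yaw":0},{"hand":0,"slide":[0,0,-12],"yaw":0},{"hand":0,"slide":[0,0,-17],"yaw":0},{"hand":0,"slide":[0,0,-20],"yaw":0},{"hand":0,"slide":[0,0,-20.6],"yaw":0},{"hand":0,"slide":[0,0,-20.6],"yaw":0},{"hand":0,"slide":[1,0,-20.6],"yaw":0},{"hand":0,"slide":[2,0,-20.6],"yaw":0}]'
python3 -m inch '[{"hand":0,"slide":[0.7,0,0],"yaw":0},{"hand":0,"slide":[1.4,0,0],"yaw":0},{"hand":0,"slide":[2,0,0],"yaw":0},{"hand":0,"slide":[2,0,0],"yaw":0}]'
python3 - <<'E'
from h import *
cv2.imwrite("pics/top1.png",cv2.resize(capture("top")[110:280,180:510],None,fx=2.4,fy=2.4,interpolation=cv2.INTER_CUBIC))
E
```

```text
time_s: 2.6
tcp_pos: [0.5067, -0.0852, 0.0877]
ee_rot: [[-1.0, 0.001, 0.004], [0.001, 1.0, 0.0], [-0.004, 0.0, -1.0]]
wrist_force: [-0.1, 0.8, 0.4]
gripper_width: 1.0
time_s: 3.1
tcp_pos: [0.525, -0.0852, 0.0859]
ee_rot: [[-1.0, 0.001, -0.001], [0.001, 1.0, -0.0], [0.001, -0.0, -1.0]]
wrist_force: [-0.7, 0.6, 0.5]
gripper_width: 0.997
```

View pics/top1.png

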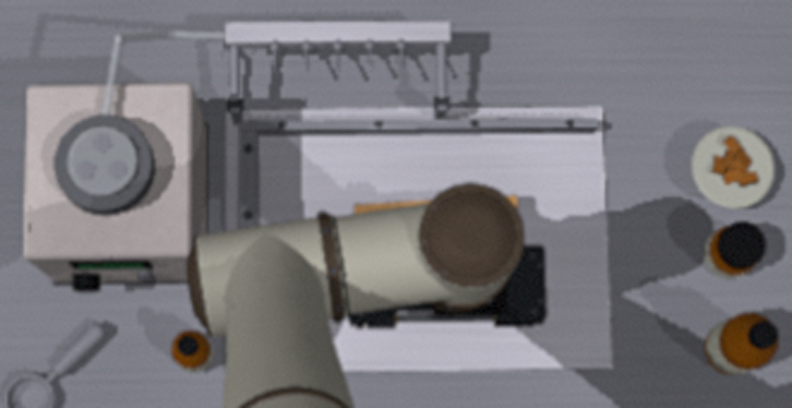

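The rack is touching and beginning to square up: the visible back edge has levelled. I'll push on to about 4 mm short of the fence.

```bash
python3 -m inch '[{"hand":0,"slide":[0.7,0,0],"yaw":0},{"hand":0,"slide":[1.5,0,0],"yaw":0},{"hand":0,"slide":[2.3,0,0],"yaw":0},{"hand":0,"slide":[3.1,0,0],"yaw":0},{"hand":0,"slide":[3.9,0,0],"yaw":0},{"hand":0,"slide":[4.7,0,0],"yaw":0},{"hand":0,"slide":[5.5,0,0],"yaw":0},{"hand":0,"slide":[6.3,0,0],"yaw":0},{"hand":0,"slide":[7,0,0],"yaw":0},{"hand":0,"slide":[7.5,0,0],"yaw":0}]'
python3 -m inch '[{"hand":0,"slide":[0.2,0,0],"yaw":0},{"hand":0,"slide":[0.2,0,0],"yaw":0}]'
```

```text
time_s: 4.4
tcp_pos: [0.6004, -0.0853, 0.0863]
ee_rot: [[-1.0, 0.001, -0.0], [0.001, 1.0, -0.0], [0.0, -0.0, -1.0]]
wrist_force: [-3.5, -0.8, -0.1]
gripper_width: 1.0
time_s: 4.65
tcp_pos: [0.6021, -0.0853, 0.0863]
ee_rot: [[-1.0, 0.001, 0.0], [0.001, 1.0, 0.0], [-0.0, 0.0, -1.0]]
wrist_force: [-1.8, 0.1, -0.7]
gripper_width: 1.003
```

```bash
python3 -m inch '[{"hand":0,"slide":[-2,0,0],"yaw":0},{"hand":0,"slide":[-4,0,1],"yaw":0},{"hand":0,"slide":[-4,0,6],"yaw":0},{"hand":0.655,"slide":[-4,-3,10],"yaw":0.17},{"hand":0.655,"slide":[-4,-8,10],"yaw":0.35},{"hand":0.655,"slide":[-4,-12.5,10],"yaw":0.53},{"hand":0.655,"slide":[-4,-12.5,10],"yaw":0.71},{"hand":0.655,"slide":[-4,-12.5,10],"yaw":0.89},{"hand":0.655,"slide":[-4,-12.5,10],"yaw":1.07},{"hand":0.655,"slide":[-4,-12.5,10],"yaw":1.25}]'
python3 -m inch '[{"hand":0.655,"slide":[4,0,0],"yaw":0.16},{"hand":0.655,"slide":[8,0,0],"yaw":0.32},{"hand":0.655,"slide":[8,0,0],"yaw":0.32},{"hand":0.655,"slide":[8,0,0],"yaw":0.32}]'
python3 - <<'E'
from h import *
s=sense();print(s['tcp_pos'],s['ee_rot'][:,0])
im=capture("top")
cv2.imwrite("pics/top2.png",cv2.resize(im[110:280,180:510],None,fx=2.4,fy=2.4,interpolation=cv2.INTER_CUBIC))
E
```

```text
time_s: 5.9
tcp_pos: [0.5631, -0.2105, 0.1872]
ee_rot: [[-0.311, -0.951, 0.004], [-0.951, 0.311, -0.001], [-0.0, -0.004, -1.0]]
wrist_force: [-0.1, -0.0, 0.6]
gripper_width: 0.363
time_s: 6.4
tcp_pos: [0.6419, -0.2102, 0.1863]
ee_rot: [[-0.003, -1.0, 0.001], [-1.0, 0.003, -0.0], [0.0, -0.001, -1.0]]
wrist_force: [-0.9, -0.5, 0.0]
gripper_width: 0.346
[ 0.64189855 -0.21024194  0.1863244 ] [-2.87829677e-03 -9.99995858e-01  1.36803739e-05]
```

View pics/top2.png

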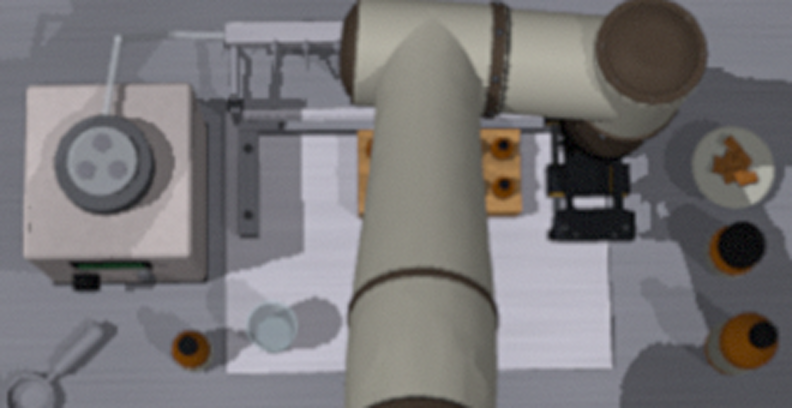

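The rack is square, about 3–4 mm short of the fence. Before lowering, I'll check from the side how high the wrist and arm pass over the pump and head.

```bash
python3 - <<'E'
from h import *
cv2.imwrite("pics/side1.png",capture("side"))
E
```

```text
(no output)
```

View pics/side1.png

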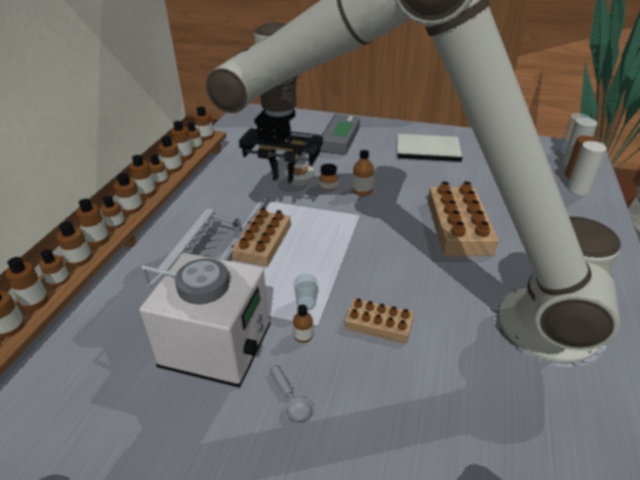

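```bash
python3 -m inch '[{"hand":0.655,"slide":[0,0,-5],"yaw":0},{"hand":0.655,"slide":[0,0,-9.5],"yaw":0},{"hand":0.655,"slide":[0,0,-10],"yaw":0},{"hand":0.655,"slide":[0,1.5,-10],"yaw":0},{"hand":0.655,"slide":[0,2.5,-10],"yaw":0},{"hand":0.655,"slide":[0,3.2,-10],"yaw":0},{"hand":0.655,"slide":[0,4,-10],"yaw":0},{"hand":0.655,"slide":[0,4.8,-10],"yaw":0},{"hand":0.655,"slide":[0,5.5,-10],"yaw":0}]'
python3 -m inch '[{"hand":0.655,"slide":[0,0.8,0],"yaw":0},{"hand":0.655,"slide":[0,1.6,0],"yaw":0},{"hand":0.655,"slide":[0,2.4,0],"yaw":0},{"hand":0.655,"slide":[0,3.2,0],"yaw":0},{"hand":0.655,"slide":[0,4.0,0],"yaw":0},{"hand":0.655,"slide":[0,4.8,0],"yaw":0},{"hand":0.655,"slide":[0,5.6,0],"yaw":0},{"hand":0.655,"slide":[0,6.4,0],"yaw":0},{"hand":0.655,"slide":[0,6.9,0],"yaw":0},{"hand":0.655,"slide":[0,6.9,0],"yaw":0}]'
python3 - <<'E'
from h import *
s=sense();print(s['tcp_pos'],s['ee_rot'][:,0])
cv2.imwrite("pics/side2.png",cv2.resize(capture("side")[160:340,130:380],None,fx=3,fy=3,interpolation=cv2.INTER_CUBIC))
E
```

```text
time_s: 7.62
tcp_pos: [0.6434, -0.156, 0.0888]
ee_rot: [[-0.002, -1.0, 0.005], [-1.0, 0.002, -0.002], [0.002, -0.005, -1.0]]
wrist_force: [0.3, -5.7, 5.0]
gripper_width: 0.346
time_s: 8.88
tcp_pos: [0.6427, -0.0861, 0.0874]
ee_rot: [[-0.002, -1.0, 0.003], [-1.0, 0.002, 0.0], [-0.0, -0.003, -1.0]]
wrist_force: [0.6, -3.4, 0.8]
gripper_width: 0.347
[ 0.64267145 -0.08606893  0.08738221] [-1.66350768e-03 -9.99998615e-01 -4.49863690e-05]
```

View pics/side2.png

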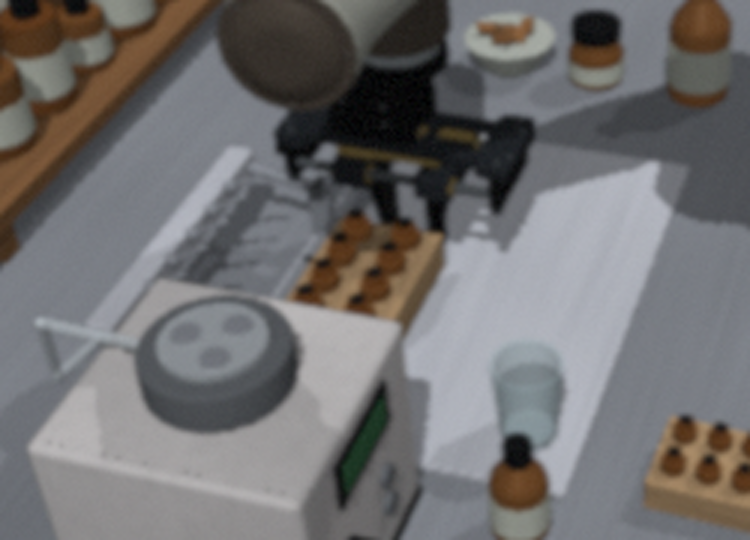

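The rack is moving square with the fingers on the end. I'll creep up to the stop while watching the force.

```bash
python3 -m inch '[{"hand":0.655,"slide":[0,0.2,0],"yaw":0},{"hand":0.655,"slide":[0,0.4,0],"yaw":0},{"hand":0.655,"slide":[0,0.4,0],"yaw":0}]'
python3 -m inch '[{"hand":0.655,"slide":[0,0.1,0],"yaw":0},{"hand":0.655,"slide":[0,0.2,0],"yaw":0},{"hand":0.655,"slide":[0,0.2,0],"yaw":0}]'
python3 -m inch '[{"hand":0.655,"slide":[0,0.1,0],"yaw":0},{"hand":0.655,"slide":[0,0.1,0],"yaw":0}]'
```

```text
time_s: 9.3
tcp_pos: [0.6422, -0.0826, 0.0866]
ee_rot: [[-0.002, -1.0, 0.001], [-1.0, 0.002, -0.0], [0.0, -0.001, -1.0]]
wrist_force: [0.1, -4.7, 3.7]
gripper_width: 0.344
time_s: 9.68
tcp_pos: [0.6421, -0.0807, 0.0866]
ee_rot: [[-0.002, -1.0, 0.0], [-1.0, 0.002, -0.0], [0.0, -0.0, -1.0]]
wrist_force: [1.1, -5.1, 3.8]
gripper_width: 0.341
time_s: 9.93
tcp_pos: [0.6421, -0.0797, 0.0866]
ee_rot: [[-0.002, -1.0, 0.0], [-1.0, 0.002, -0.0], [0.0, -0.0, -1.0]]
wrist_force: [-0.8, -5.5, 3.6]
gripper_width: 0.344
```

```bash
for i in 1; do :; done; python3 -m inch '[{"hand":0.655,"slide":[0,0.1,0],"yaw":0},{"hand":0.655,"slide":[0,0.1,0],"yaw":0}]'
python3 -m inch '[{"hand":0.655,"slide":[0,0.1,0],"yaw":0},{"hand":0.655,"slide":[0,0.1,0],"yaw":0}]'
python3 -m inch '[{"hand":0.655,"slide":[0,0.1,0],"yaw":0},{"hand":0.655,"slide":[0,0.1,0],"yaw":0}]'
```

```text
time_s: 10.18
tcp_pos: [0.6421, -0.0794, 0.0866]
ee_rot: [[-0.002, -1.0, 0.0], [-1.0, 0.002, -0.001], [0.001, -0.0, -1.0]]
wrist_force: [0.1, -8.2, 4.5]
gripper_width: 0.34
time_s: 10.42
tcp_pos: [0.6421, -0.0793, 0.0866]
ee_rot: [[-0.002, -1.0, -0.0], [-1.0, 0.002, -0.002], [0.002, 0.0, -1.0]]
wrist_force: [0.9, -10.9, 3.2]
gripper_width: 0.351
time_s: 10.68
tcp_pos: [0.6421, -0.0792, 0.0866]
ee_rot: [[-0.002, -1.0, -0.0], [-1.0, 0.002, -0.003], [0.003, 0.0, -1.0]]
wrist_force: [1.3, -13.6, 3.7]
gripper_width: 0.347
```

Contact with the stop is at TCP y = -0.0793 against -0.0795 predicted, and the force rises steadily. Now I'll retreat, turn back and push the rack to the fence.

```bash
python3 -m inch '[{"hand":0.655,"slide":[0,-2,0],"yaw":0},{"hand":0.655,"slide":[0,-4,0],"yaw":0},{"hand":0.655,"slide":[0,-4,5],"yaw":0},{"hand":0.655,"slide":[0,-4,10],"yaw":0},{"hand":0.655,"slide":[-4,-4,10],"yaw":-0.18},{"hand":0.655,"slide":[-7,-4,10],"yaw":-0.36},{"hand":0.655,"slide":[-7,0,10],"yaw":-0.54},{"hand":0.655,"slide":[-7,4,10],"yaw":-0.72},{"hand":0.655,"slide":[-7,7.5,10],"yaw":-0.9},{"hand":0.655,"slide":[-7,7.5,10],"yaw":-1.08}]'
python3 -m inch '[{"hand":0,"slide":[0,0,0],"yaw":-0.18},{"hand":0,"slide":[0,0,0],"yaw":-0.36},{"hand":0,"slide":[0,0,0],"yaw":-0.491},{"hand":0,"slide":[0,0,0],"yaw":-0.491},{"hand":0,"slide":[0,0,-4],"yaw":-0.491},{"hand":0,"slide":[0,0,-8],"yaw":-0.491},{"hand":0,"slide":[0,0,-10],"yaw":-0.491},{"hand":0,"slide":[0,0,-10],"yaw":-0.491}]'
python3 -c "
from h import *
s=sense();print(s['tcp_pos'],s['ee_rot'][:,0])
im=capture('top');cv2.imwrite('pics/top3.png',cv2.resize(im[110:280,180:510],None,fx=2.4,fy=2.4,interpolation=cv2.INTER_CUBIC))"
```

```text
time_s: 11.92
tcp_pos: [0.5718, 0.0006, 0.1858]
ee_rot: [[-0.884, -0.467, -0.001], [-0.467, 0.884, 0.001], [0.0, 0.001, -1.0]]
wrist_force: [-0.4, -0.5, -1.4]
gripper_width: 0.347
time_s: 12.92
tcp_pos: [0.5709, -0.0017, 0.0844]
ee_rot: [[-1.0, 0.001, -0.004], [0.001, 1.0, -0.001], [0.004, -0.001, -1.0]]
wrist_force: [-0.1, -0.1, -0.4]
gripper_width: 0.997
[ 0.57087015 -0.00174632  0.08439662] [-9.99989499e-01  8.85328237e-04  4.49643769e-03]
```

View pics/top3.png

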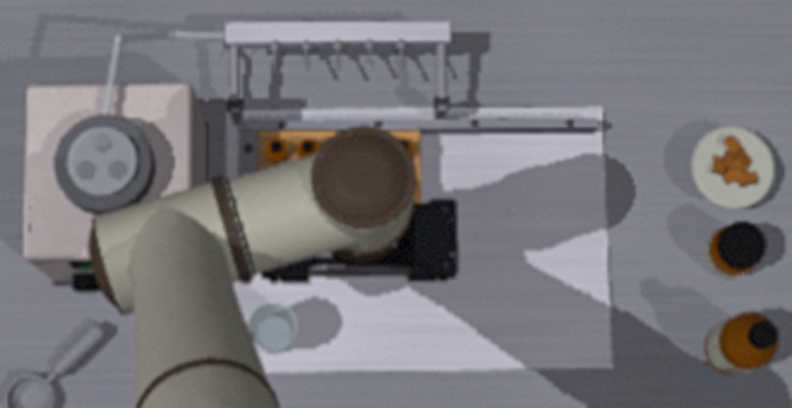

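The rack is against the stop and shadow-close to the fence. The wrist link's end, at (110,260) in the crop, hangs over the pump's front corner. I'll triangulate its height from the earlier top and side pair before moving closer.

```bash
python3 - <<'E'
from h import *
def line(n,p):
    a=ray(n,p,0)[0]; b=ray(n,p,.6)[0]; return np.r_[a,0],np.r_[b-a,.6]
p0,d0=line("top",(180+352/2.4,110+60/2.4)); p1,d1=line("side",(228,88))
t=np.linalg.lstsq(np.c_[d0,-d1],p1-p0,rcond=None)[0]
print(p0+t[0]*d0,p1+t[1]*d1)
E
```

```text
[0.64897781 0.0054044  0.4282151 ] [0.65330006 0.00701279 0.42959145]
```

The link's underside is about 60 mm above the pump, so it's clear. Now the fence push.

```bash
python3 -m inch '[{"hand":0,"slide":[0.8,0,0],"yaw":0},{"hand":0,"slide":[1.6,0,0],"yaw":0},{"hand":0,"slide":[2.3,0,0],"yaw":0},{"hand":0,"slide":[2.8,0,0],"yaw":0},{"hand":0,"slide":[3.0,0,0],"yaw":0},{"hand":0,"slide":[3.0,0,0],"yaw":0}]'
python3 -m inch '[{"hand":0,"slide":[0.1,0,0],"yaw":0},{"hand":0,"slide":[0.2,0,0],"yaw":0},{"hand":0,"slide":[0.3,0,0],"yaw":0},{"hand":0,"slide":[0.3,0,0],"yaw":0}]'
python3 -m inch '[{"hand":0,"slide":[0.1,0,0],"yaw":0},{"hand":0,"slide":[0.2,0,0],"yaw":0},{"hand":0,"slide":[0.2,0,0],"yaw":0}]'
```

```text
time_s: 13.72
tcp_pos: [0.6018, -0.0014, 0.0861]
ee_rot: [[-1.0, 0.002, -0.001], [0.002, 1.0, -0.0], [0.001, -0.0, -1.0]]
wrist_force: [-0.7, -1.1, -0.2]
gripper_width: 1.004
time_s: 14.22
tcp_pos: [0.6045, -0.0015, 0.0861]
ee_rot: [[-1.0, 0.002, -0.001], [0.002, 1.0, -0.0], [0.001, -0.0, -1.0]]
wrist_force: [-5.4, -0.6, 1.9]
gripper_width: 1.001
time_s: 14.6
tcp_pos: [0.6048, -0.0015, 0.086]
ee_rot: [[-1.0, 0.002, -0.006], [0.002, 1.0, -0.001], [0.006, -0.001, -1.0]]
wrist_force: [-9.1, 0.3, 5.7]
gripper_width: 0.998
```

```bash
python3 -m inch '[{"hand":0,"slide":[0.1,0,0],"yaw":0},{"hand":0,"slide":[0.2,0,0],"yaw":0},{"hand":0,"slide":[0.2,0,0],"yaw":0}]'
python3 -m inch '[{"hand":0,"slide":[-0.4,0,0],"yaw":0},{"hand":0,"slide":[-1.5,0,0],"yaw":0},{"hand":0,"slide":[-4,0,0],"yaw":0},{"hand":0,"slide":[-4,0,6],"yaw":0},{"hand":0,"slide":[-4,0,12],"yaw":0},{"hand":0,"slide":[-4,0,17],"yaw":0},{"hand":0,"slide":[-8,-6,20],"yaw":0},{"hand":0,"slide":[-8,-12,20],"yaw":0},{"hand":0,"slide":[-8,-18,20],"yaw":0},{"hand":0,"slide":[-8,-24,20],"yaw":0}]'
python3 -m inch '[{"hand":0,"slide":[-3,-6,0],"yaw":0},{"hand":0,"slide":[-6,-12,0],"yaw":0},{"hand":0,"slide":[-9,-18,0],"yaw":0},{"hand":0,"slide":[-9,-18,0],"yaw":0},{"hand":0,"slide":[-9,-18,0],"yaw":0}]'
python3 - <<'E'
from h import *
im=capture("top")
cv2.imwrite("pics/top4.png",cv2.resize(im[110:280,180:510],None,fx=2.4,fy=2.4,interpolation=cv2.INTER_CUBIC))
m=wood(im)*0; m[150:220,270:380]=wood(im)[150:220,270:380]
cs,_=cv2.findContours(cv2.morphologyEx(m,cv2.MORPH_CLOSE,np.ones((5,5))),cv2.RETR_EXTERNAL,cv2.CHAIN_APPROX_NONE)
k=max(cs,key=cv2.contourArea); print(cv2.boundingRect(k),cv2.minAreaRect((ray("top",k[:,0],.04)*1000).astype(np.float32)))
E
```

```text
time_s: 14.98
tcp_pos: [0.6052, -0.0017, 0.0861]
ee_rot: [[-1.0, 0.001, -0.01], [0.001, 1.0, -0.001], [0.01, -0.001, -1.0]]
wrist_force: [-12.4, 1.0, 10.2]
gripper_width: 1.003
time_s: 16.23
tcp_pos: [0.5296, -0.238, 0.2873]
ee_rot: [[-1.0, 0.002, 0.005], [0.002, 1.0, -0.001], [-0.005, -0.001, -1.0]]
wrist_force: [1.2, 1.0, 0.9]
gripper_width: 0.999
time_s: 16.85
tcp_pos: [0.439, -0.4169, 0.2862]
ee_rot: [[-1.0, 0.004, 0.001], [0.004, 1.0, -0.001], [-0.001, -0.001, -1.0]]
wrist_force: [0.9, 0.2, 0.2]
gripper_width: 1.0
(287, 162, 69, 38) ((658.8475341796875, 13.998687744140625), (91.83584594726562, 167.04769897460938), 0.6378234624862671)
```

View pics/top4.png

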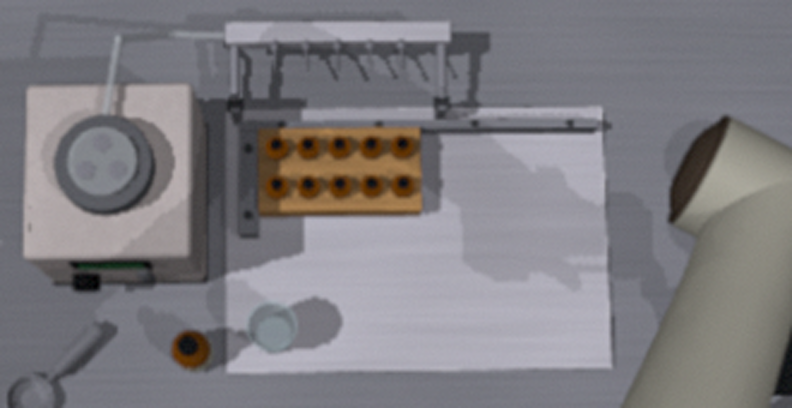

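The picture shows the rack against both the fence and the stop. Its centre is (0.659, 0.014) against home (0.660, 0.014), yaw 0.01 rad. The beaker (273,328) and flacon (190,350) are unmoved and the hand is clear.

```bash
python3 -c "from station import finish_job; print(finish_job())"
```

```text
the job is handed in; nothing more can be done
None
```

The rack is home against both the fence and the end stop. The job is handed in at about 17 s of the 50 s limit. I pushed only on the wood, in three moves:
1. **Towards the fence:** both open fingertips on the front face, which also squared the rack.
2. **Along to the end stop:** both fingertips on the right end, until the force rose to about 14 N.
3. **Onto the fence:** a last push on the front face, up to about 12 N.

**Last checks:**
- **Position:** the final top view puts the rack centre at (0.659, 0.014) m, against a home of (0.660, 0.014) m. It is square within about 0.011 rad.
- **Bystanders:** the beaker, flacon and spoon look where they were. The arm hid the bowl, jar and bottle in that last picture, but they were in place in the view before it and nothing had gone near them.
- **Hand:** it is well clear and the wrist force reads about zero.

**Disagreement:** the fence contact came about 2 mm nearer the robot than the plate edges predicted. It agrees with the fence edge I measured in the picture, so I put it down to calibration error.

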